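Roll down the veneer sheet on the sample board

TASK

Take the orange-handled hand roller out of its cradle and roll it, pressing firmly and steadily, across the slatted veneer sheet from one end to the other until all six slats are pressed down flush with the white border around them. Press only with the roller and never with more than 30 N, then put the roller back upright in its cradle, let go, and leave the other things on the bench alone.

Things in the scene. Friction and masses are not known exactly. Their poses are not given: they have to be found in the camera images.
- board: Grey base plate, 144 x 226 x 12 mm, fixed to the bench; origin at the centre of its underside, z up, y its long direction, along which to roll. On it is fixed a white sample block, 124 x 206 mm, holding a veneer sheet, 156 mm along y and 84 mm along x, of six wooden slats, alternately medium and dark. Its height differs each time and is not measured: its border is 18 to 30 mm above the bench.
- sheet_mid (a point): Centre of the sheet, 24 mm above the bench: the AVERAGE border height; the true one is up to 6 mm lower or higher and must be felt. Each slat is 84 mm along x and 25 mm along y (26 mm pitch), moving straight down. Unpressed slats stand 3 to 4 mm above the white border; pressed down they are flush and stay down. Tight push fit: a slat sinks only under about 8 N or more, to a hard stop.
- sheet_end_a (a point): Middle of the sheet's end on the board's -y side, 78 mm from sheet_mid, also at the average border height (24 mm above the bench), not the true one.
- sheet_end_b (a point): Middle of the sheet's end on the board's +y side, 78 mm from sheet_mid, also at the average border height (24 mm above the bench), not the true one.
- slat0 (a joint): How far the first slat (nearest sheet_end_a, centred 65 mm on the -y side of sheet_mid) is pressed down in the block, m: 0 = 4 mm proud, 0.004 = flush.
- slat1 (a joint): The same for the slat centred 39 mm on the -y side of sheet_mid.
- slat2 (a joint): The same for the slat centred 13 mm on the -y side of sheet_mid.
- slat3 (a joint): The same for the slat centred 13 mm on the +y side of sheet_mid.
- slat4 (a joint): The same for the slat centred 39 mm on the +y side of sheet_mid.
- slat5 (a joint): The same for the slat centred 65 mm on the +y side of sheet_mid (nearest sheet_end_b).
- roller_grip (a point): Centre of the roller's orange grip, half-way up: an upright block 56 mm (its x) x 24 mm (its y) x 56 mm high, taken from above across the 24 mm. z is up, x along the wheel's axle, y the rolling direction. A 76 (x) x 74 (y) x 6 mm plate lies 28 mm below; under it a free black rubber wheel, 36 mm in diameter, 56 mm long, its lowest line 74 mm below the point. About 340 g.
- roller_wheel (a joint): Angle of the roller's wheel on its axle, rad, 0 at the start; it turns freely either way, 18 mm of rolling per rad.
- cradle: Grey cradle fixed to the bench, base 110 (x) x 120 (y) mm, origin at the centre of its underside, z up. Two upright walls, 96 mm along x, 10 mm thick, 50 mm apart inside (at y = -25 and +25 mm), top 51 mm high; the roller's plate rests on the two walls with its wheel hanging between them.
- cradle_home (a point): Where roller_grip sits when the roller is in the cradle, axle along the cradle's x: 85 mm above the cradle's origin.
- level_mid (a point): Middle of a yellow spirit level, 24 x 240 x 46 mm, standing on edge: leave alone.
- pot_mid (a point): Middle, half-way up, of a rope-wound brush pot, 80 mm across and 85 mm high, brushes up to 180 mm: leave alone.
- glue_mid (a point): Middle of a small jar with a green cap, 48 mm across and 90 mm high: leave alone.
Not all that is in view belongs to the job. What is shaped like the part that bears roller_grip but blue is not meant.

How it is judged:
By the outcome, as a careful person would: the job done as asked, in the order asked, and still so for the second after the job is handed in, with the robot touching nothing.
It also fails if it takes over 67 s, if anything falls off the work surface, if the arm or the gripper's body presses on something with over 40 N, if the wrist force passes 120 N, or if a joint passes its speed limit or range.

ROBOT

A 7-joint arm with a two-finger parallel gripper is mounted at the origin on the work surface. World frame = base frame: x ahead of the robot, y to its left, z up, the work surface at z = 0. Lengths are in m, angles in rad, forces in N, time in s.
With the tool pointing down it reaches from about 0.425 to 1.025 m from the base axis. Payload 3.6 kg.
Tool frame: the origin (TCP) lies midway between the tips of the shut fingers; the grasp point (between the pads) lies 19 mm behind it (ctrl.tcp_to_grasp is the distance from the TCP to the grasp point, in m); z points along the fingers, y is the line along which they close (so a half turn about z gives the same grasp; the last joint's range is limited). The gripper opens to 85 mm and grips with 20 to 120 N. Pads are 22 mm wide; open, the fingers measure 114 mm over their backs; the gripper's body (76 mm by 85 mm) begins 54 mm behind the grasp point. The pads swing forward as they close: fully open they stand 13 mm farther back than shut.
Start: joints at [-1.194, 0.591, 0.048, 1.609, -0.033, 0.943, -0.034], TCP at [0.329, 0.646, 0.231] pointing down, gripper open.
Joint ranges: [-2.69, 2.69], [-0.47, 2.24], [-1.27, 1.36], [0.19, 2.51], [-1.53, 4.68], [0.08, 2.07], [-3.09, 3.09]. Speed limits (rad/s): [2.57, 2.57, 3.14, 3.14, 3.14, 3.14, 3.14].

INTERFACE

Orientations are given as a unit quaternion [w, x, y, z].
In Python, from station import sense, read_camera, calibration, ticket, ctrl gives the robot as it stands. The module is installed in compiled form; this text tells all that it offers.
- The arm moves only by the shell command python3 -m crank 'ROWS' [FORCE]. ROWS is JSON, a list of rows, each a list of 3 entries, a list of its own where there are three numbers: the opening, from 0 (shut) to 1 (fully open), then the shift along the tool's x, y, z in cm, then the turn, a rotation vector about the tool's x, y, z in degrees. A call has 1 to 8 rows; each row is the pose to reach, as a shift and turn from the pose commanded when the call began, along the tool's axes at that moment; what a row does not reach only later rows make up. A row lasts 1/12 s, in which the tool goes at most 41.7 mm and 7.16 degrees, less where a joint would pass 70% of its speed; a pose out of reach is approached as far as the arm can. A call with a gripper value outside its range is refused whole. The fingers move at their own pace and stop on an object; FORCE is the grip in N (left out, the last holds). Time passes only in rows, so rows that repeat a pose let the fingers close. It gives the time, the measured TCP pose, the force, the opening and the grip force at its end, in the units of the state.
- sense(): the state, without advancing time (a new reading comes with each control period).
- read_camera(name): name is "side" or "top" or "wrist"; returns the picture (480x640x3 uint8, red, green, blue); there is no depth.
- calibration(name): a dict with "fx", "fy", "cx", "cy" (pixels), "world_to_cam" (4x4, takes a point from world to camera coordinates). Camera axes: x right, y up, looking along -z (the intrinsics and any distortion apply to the point x, -y, -z); pixel columns grow to the right and rows downward; lengths in m; the calibration is good to about 2 mm. A picture is of the moment at which its call begins: read the wrist's pose just before it. calibration takes no time and is no camera call; for the wrist camera it gives the pose at the moment of the call.
- ticket.finish_job(): hands the job in; it is judged then, once.
The state is a dict: "clock": time; "q": joint angles; "qd": joint speeds; "tau": joint torques, N m; "tcp_pos": TCP position; "tcp_rot": TCP orientation; "force": force on the tool from outside, world axes, zero at the start; "wrist_torque": the same for the moment, N m; "opening": opening from 0.0 (shut) to 1.0 (fully open); "grasp_force": force on a finger pad.
Only numpy, scipy, OpenCV 4.12 (cv2) and the standard library are available. Lean on these libraries where they do the work, as an engineer would, in place of code of your own. Each camera call takes 0.05 s, during which the arm holds its last target. There are 200 camera calls.

## Working session

There is one attempt and no reset: what is moved stays moved. The work goes in short steps, Python scripts to look and compute and a shell command to move; the robot and the scene stay as the last step left them, time stands still between calls to the robot, and variables do not carry over. Pictures are saved under pics/ and viewed, at most 10 in all, crops included, and the job is handed in when it is done.

```bash
mkdir -p pics; python3 - <<'E'
from station import *
import cv2,numpy as np
s=sense();print({k:np.round(v,3).tolist() for k,v in s.items()},ctrl.tcp_to_grasp)
a=[]
for n in("top","side"):
    i=read_camera(n);cv2.imwrite(f'pics/{n}0.png',i[:,:,::-1]);c=calibration(n);print(n,{k:np.round(v,4).tolist() for k,v in c.items()})
E
```

```text
{'clock': 0.0, 'q': [-1.193, 0.592, 0.048, 1.61, -0.033, 0.943, -0.034], 'qd': [-0.0, -0.0, 0.001, 0.001, 0.001, -0.001, 0.001], 'tau': [0.001, -54.87, 1.547, -19.813, 0.009, 0.009, 0.0], 'tcp_pos': [0.328, 0.645, 0.23], 'tcp_rot': [-0.0, 0.233, 0.972, -0.001], 'force': [-0.422, -0.361, -0.01], 'wrist_torque': [0.035, -0.045, -0.041], 'grasp_force': 0.0, 'opening': 0.999} 0.0187
top {'fx': 447.3234, 'fy': 447.3234, 'cx': 314.951, 'cy': 233.15, 'world_to_cam': [[0.0054, -1.0, -0.001, -0.0174], [0.9784, 0.0051, 0.2067, -0.5631], [-0.2067, -0.0021, 0.9784, -0.9976], [0.0, 0.0, 0.0, 1.0]]}
side {'fx': 481.8538, 'fy': 481.8538, 'cx': 316.4985, 'cy': 241.7414, 'world_to_cam': [[0.8216, -0.5701, 0.0064, -0.4878], [0.4308, 0.628, 0.648, -0.3003], [-0.3734, -0.5297, 0.7616, -0.8603], [0.0, 0.0, 0.0, 1.0]]}
```

View pics/top0.png

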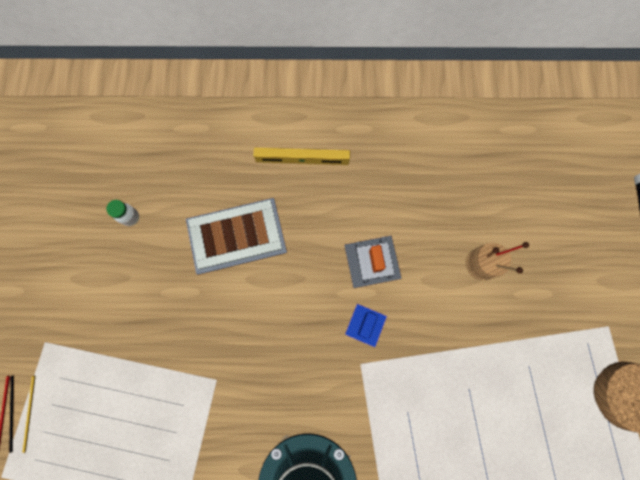

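View pics/side0.png

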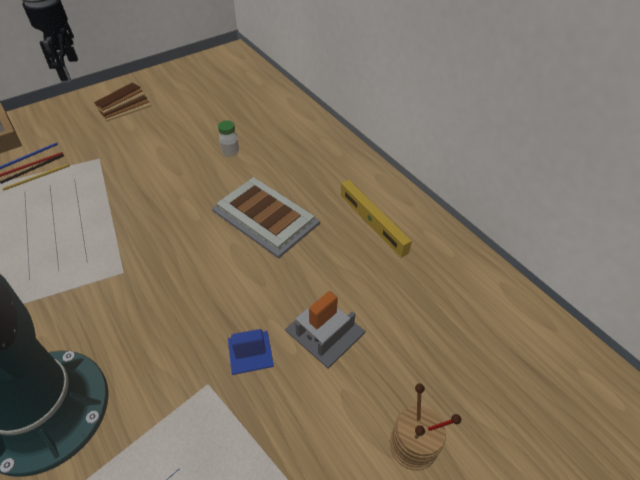

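Candidates: orange grip at top (377,257) / side (323,309); blue look-alike at top (366,325) / side (250,348). I choose the orange one, which stands in the grey cradle. The board is at top (237,236), with its long side roughly along image x. I'll check the choice with a crop and measure.

```bash
cat > h.py <<'E'
from station import *
import cv2,numpy as np
def ray(c,p):
    W=np.array(c['world_to_cam']);R=W[:3,:3];o=-R.T@W[:3,3]
    d=R.T@np.array([(p[0]-c['cx'])/c['fx'],-(p[1]-c['cy'])/c['fy'],-1]);return o,d
def onz(c,p,z):
    o,d=ray(c,p);return (o+d*(z-o[2])/d[2])[:2]
def proj(c,P):
    q=np.array(c['world_to_cam'])@np.append(P,1);return np.array([c['cx']-c['fx']*q[0]/q[2],c['cy']+c['fy']*q[1]/q[2]])
def quad(c,mask,z,open_=0):
    """largest blob -> min area rect on plane z: centre, size, long-side yaw deg"""
    cs,_=cv2.findContours(mask.astype(np.uint8),cv2.RETR_EXTERNAL,cv2.CHAIN_APPROX_NONE)
    k=max(cs,key=cv2.contourArea)[:,0]
    P=np.array([onz(c,p,z) for p in k],np.float32)*1000
    (cx,cy),(w,h),a=cv2.minAreaRect(P)
    if w<h:w,h,a=h,w,a+90
    a=(a+90)%180-90
    return np.round([cx,cy,w,h,a],1).tolist(),k.min(0).tolist(),k.max(0).tolist()
def hsv(i):return [x.astype(int) for x in cv2.split(cv2.cvtColor(i,cv2.COLOR_RGB2HSV))]
E
python3 - <<'E'
from h import *
i=cv2.imread('pics/top0.png')[:,:,::-1].copy();c=calibration('top');h,s,v=hsv(i)
o=((h<12)&(s>170)&(v>110))
for t in(150,180,200,215):print('orange',t,quad(c,o&(v>t)&(np.indices(o.shape)[1]<420)&(np.indices(o.shape)[1]>340)&(np.indices(o.shape)[0]<300),.113))
w=(s<40)&(v>190);yy,xx=np.indices(o.shape);b=(xx>170)&(xx<300)&(yy>180)&(yy<290)
print('white',quad(c,w&b,.024));print('board',quad(c,(s<60)&b,.012))
b=(xx>335)&(xx<410)&(yy>225)&(yy<300)
print('cradle',quad(c,(s<75)&b,.008)); print(s[265,345:360],v[265,345:360])
wd=(s>100)&(xx>195)&(xx<275)&(yy>205)&(yy<262);
big=cv2.resize(i[180:350,170:430],None,fx=3,fy=3,interpolation=2);cv2.imwrite('pics/crop0.png',big[:,:,::-1])
j=cv2.imread('pics/side0.png')[:,:,::-1];c=calibration('side');h,s,v=hsv(j);yy,xx=np.indices(h.shape)
o=(h<12)&(s>170)&(v>110)&(yy>280)&(yy<340)&(xx>290)&(xx<360);print('side',quad(c,o,.085))
E
```

```text
orange 150 ([497.3, -152.7, 51.9, 21.0, 9.8], [371, 246], [383, 269])
orange 180 ([498.3, -153.3, 48.8, 17.7, 9.0], [372, 246], [383, 268])
orange 200 ([487.3, -149.6, 0.0, 0.0, 0.0], [376, 262], [376, 262])Traceback (most recent call last):
  File "<stdin>", line 4, in <module>
  File "h.py", line 13, in quad
    k=max(cs,key=cv2.contourArea)[:,0]
      ~~~^^^^^^^^^^^^^^^^^^^^^^^^
ValueError: max() iterable argument is empty
```

```bash
python3 - <<'E'
from h import *
i=cv2.imread('pics/top0.png')[:,:,::-1].copy();c=calibration('top');h,s,v=hsv(i)
yy,xx=np.indices(h.shape)
w=(s<40)&(v>170);b=(xx>170)&(xx<300)&(yy>180)&(yy<290)
print('white',quad(c,w&b,.024));print('board',quad(c,(s<60)&b,.012))
b=(xx>335)&(xx<410)&(yy>225)&(yy<300)
print('cradle',quad(c,(s<75)&b,.008))
big=cv2.resize(i[180:350,170:430],None,fx=3,fy=3,interpolation=2);cv2.imwrite('pics/crop0.png',big[:,:,::-1])
c=calibration('wrist');print(np.round(c['world_to_cam'],3).tolist(),c['fx'],c['cx'],c['cy'])
from scipy.spatial.transform import Rotation as R
s=sense();r=R.from_quat(s['tcp_rot'],scalar_first=True).as_matrix()
W=np.array(c['world_to_cam']);print('cam in tool',r.T@(-W[:3,:3].T@W[:3,3]-s['tcp_pos']),(W[:3,:3]@r).round(2).tolist());print('tool axes',r.round(3).tolist())
E
```

```text
white ([568.8, 183.2, 207.7, 125.3, -75.7], [188, 200], [280, 267])
board ([567.1, 182.0, 226.6, 145.3, -75.7], [186, 198], [286, 274])
cradle ([505.2, -154.6, 121.0, 111.3, -78.7], [344, 236], [401, 287])
[[0.453, 0.892, -0.002, -0.723], [-0.861, 0.437, -0.261, 0.034], [-0.232, 0.12, 0.965, -0.378], [0.0, 0.0, 0.0, 1.0]] 410.5111786572769 318.61472658710346 236.812481278587
cam in tool [ 0.06594355 -0.00068633 -0.1417028 ] [[0.0, 1.0, 0.0], [0.97, -0.0, 0.26], [0.26, -0.0, -0.97]]
tool axes [[-0.891, 0.454, -0.001], [0.454, 0.891, -0.002], [-0.0, -0.002, -1.0]]
```

View pics/crop0.png

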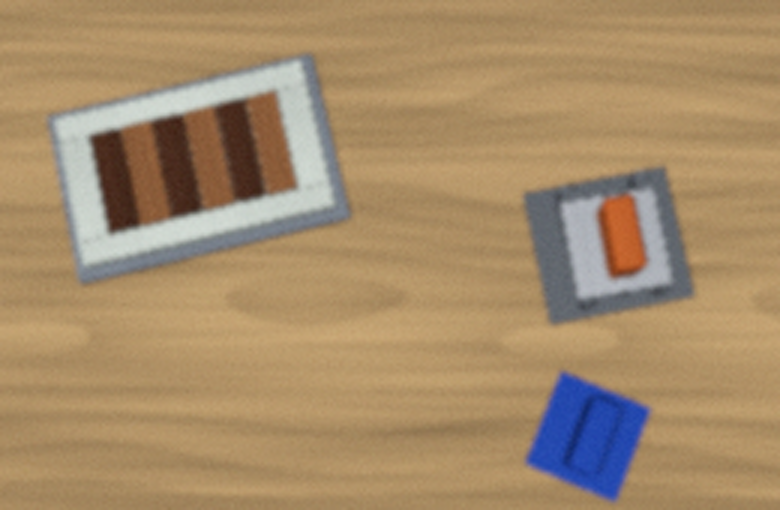

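The crop shows the orange grip standing on the light plate in the dark grey cradle at about (621,235) in the crop. The blue item at (590,435) is the decoy. The choice is confirmed, so I'm moving above it.

```bash
cat > to.py <<'E'
# usage: to.py x y z yawdeg(of tool y axis): prints shift (cm, tool axes) and turn about tool z
import sys
from h import *
from scipy.spatial.transform import Rotation as R
def rel(x,y,z,yaw):
    s=sense();r=R.from_quat(s['tcp_rot'],scalar_first=True).as_matrix()
    a=np.radians(yaw);t=np.array([[-np.sin(a),np.cos(a),0],[np.cos(a),np.sin(a),0],[0,0,-1]]).T
    t=np.column_stack([[np.cos(a+np.pi/2),np.sin(a+np.pi/2),0],[np.cos(a),np.sin(a),0],[0,0,-1]])
    print('shift cm',(r.T@(np.array([x,y,z])-s['tcp_pos'])*100).round(2),'turn',np.degrees(R.from_matrix(r.T@t).as_rotvec()).round(2),'q',np.round(s['q'],2),'t',s['clock'],'tcp',np.round(s['tcp_pos'],4),'f',np.round(s['force'],1))
if __name__=='__main__':rel(*map(float,sys.argv[1:5]))
E
python3 -m crank '[[1,[-3.2,-2.4,0],[0,0,0]],[1,[-6.4,-4.8,0],[0,0,0]],[1,[-9.6,-7.2,0],[0,0,0]],[1,[-12.8,-9.6,0],[0,0,0]],[1,[-16,-12,0],[0,0,0]],[1,[-19.2,-14.4,0],[0,0,0]],[1,[-22.4,-16.8,0],[0,0,0]],[1,[-25.6,-19.2,0],[0,0,0]]]' 60; python3 to.py 0.5 -0.153 0.231 100.5
```

```text
clock: 0.77
tcp_pos: [0.4702, 0.3569, 0.231]
tcp_rot: [-0.0, 0.233, 0.972, -0.0]
force: [1.0, -0.1, 0.1]
opening: 1.003
grasp_force: 0.0
shift cm [-2.577e+01 -4.409e+01  3.000e-02] turn [-3.000e-02 -2.000e-02 -3.746e+01] q [-0.77  0.42  0.07  1.92 -0.04  0.8   0.41] t 0.7667 tcp [0.4702 0.3569 0.231 ] f [ 1.  -0.1  0.1]
```

```bash
python3 -m crank '[[1,[-2,-3.4,0],[0,0,-4.7]],[1,[-4,-6.8,0],[0,0,-9.4]],[1,[-6,-10.2,0],[0,0,-14.1]],[1,[-8,-13.6,0],[0,0,-18.8]],[1,[-10,-17,0],[0,0,-23.5]],[1,[-12,-20.4,0],[0,0,-28.2]],[1,[-14,-23.8,0],[0,0,-32.9]],[1,[-16,-27.2,0],[0,0,-37.5]]]'; python3 to.py 0.5 -0.153 0.231 100.5
```

```text
clock: 1.43
tcp_pos: [0.4886, 0.042, 0.2312]
tcp_rot: [-0.0, -0.094, 0.996, -0.0]
force: [-0.4, -0.1, 0.4]
opening: 0.999
grasp_force: 0.0
shift cm [  2.52 -19.37   0.02] turn [-0.   -0.02  0.27] q [-0.15  0.3  -0.03  2.13  0.01  0.72  1.56] t 1.4333 tcp [0.4886 0.042  0.2312] f [-0.4 -0.1  0.4]
```

```bash
python3 -m crank '[[1,[0.5,-3.9,0],[0,0,0]],[1,[1,-7.8,0],[0,0,0]],[1,[1.5,-11.6,0],[0,0,0]],[1,[2,-15.5,0],[0,0,0]],[1,[2.5,-19.4,0],[0,0,0]],[1,[2.5,-19.4,0],[0,0,0]],[1,[2.5,-19.4,0],[0,0,0]]]'
cat > look.py <<'E'
from h import *
c=calibration('wrist');i=read_camera('wrist')
import sys
cv2.imwrite('pics/%s.png'%sys.argv[1],i[:,:,::-1]);h,s,v=hsv(i)
o=(h<14)&(s>150)&(v>90)
for t in(90,130,160,180,200):
    if (o&(v>t)).sum()>500:print(t,quad(c,o&(v>t),.113))
print('tcp',sense()['tcp_pos'])
E
python3 look.py w1
```

```text
clock: 2.02
tcp_pos: [0.4994, -0.1546, 0.2311]
tcp_rot: [-0.0, -0.088, 0.996, -0.0]
force: [0.3, 0.7, -0.2]
opening: 0.998
grasp_force: 0.0
90 ([495.4, -155.2, 58.8, 21.4, 10.8], [303, 180], [336, 268])
130 ([497.3, -153.8, 51.8, 19.3, 10.7], [306, 189], [336, 266])
tcp [ 0.49953898 -0.15214662  0.23099033]
```

View pics/w1.png

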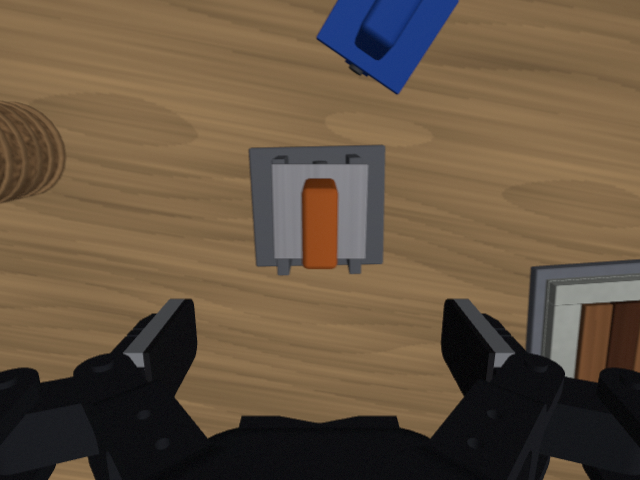

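The wrist view shows the orange grip's top at columns 303–336, rows 190–267, with the plate resting on both walls. There is nothing in the fingers' way. Next I descend and close.

```bash
python3 to.py 0.4973 -0.1538 0.067 100.7; python3 -m crank '[[1,[0.2,-0.2,3],[0,0,-0.6]],[1,[0.2,-0.2,6],[0,0,-0.6]],[1,[0.2,-0.2,9],[0,0,-0.6]],[1,[0.2,-0.2,11],[0,0,-0.6]],[1,[0.2,-0.2,13],[0,0,-0.6]],[1,[0.2,-0.2,14.5],[0,0,-0.6]],[1,[0.2,-0.2,15.5],[0,0,-0.6]],[1,[0.2,-0.2,16.2],[0,0,-0.6]]]'; python3 to.py 0.4973 -0.1538 0.067 100.7
```

```text
shift cm [ 0.24 -0.13 16.4 ] turn [ 0.03 -0.04 -0.32] q [ 0.19  0.34  0.03  2.06 -0.01  0.74  1.97] t 2.0667 tcp [ 0.4995 -0.1521  0.231 ] f [-0.5 -0.2 -0.3]
clock: 2.73
tcp_pos: [0.4981, -0.1516, 0.0682]
tcp_rot: [-0.001, -0.098, 0.995, 0.001]
force: [0.1, 0.3, 0.0]
opening: 1.002
grasp_force: 0.0
shift cm [ 0.12 -0.2   0.12] turn [ 0.09 -0.07  0.6 ] q [ 0.2   0.6   0.01  2.17 -0.02  0.37  1.99] t 2.7333 tcp [ 0.4981 -0.1516  0.0682] f [0.1 0.3 0. ]
```

```bash
python3 -m crank '[[1,[0.1,-0.2,0.1],[0,0,0.6]],[1,[0.1,-0.2,0.1],[0,0,0.6]],[0,[0.1,-0.2,0.1],[0,0,0.6]],[0,[0.1,-0.2,0.1],[0,0,0.6]],[0,[0.1,-0.2,0.1],[0,0,0.6]],[0,[0.1,-0.2,0.1],[0,0,0.6]],[0,[0.1,-0.2,0.1],[0,0,0.6]],[0,[0.1,-0.2,0.1],[0,0,0.6]]]' 90; python3 -m crank '[[0,[0,0,0],[0,0,0]],[0,[0,0,0],[0,0,0]],[0,[0,0,0],[0,0,0]],[0,[0,0,0],[0,0,0]]]'; python3 to.py 0.4973 -0.1538 0.067 100.7
```

```text
clock: 3.4
tcp_pos: [0.4982, -0.1559, 0.0689]
tcp_rot: [0.0, -0.092, 0.996, -0.0]
force: [-0.9, 0.0, 4.8]
opening: 0.27
grasp_force: 88.8
clock: 3.73
tcp_pos: [0.4982, -0.1559, 0.0689]
tcp_rot: [0.0, -0.092, 0.996, -0.0]
force: [-0.8, 0.5, 5.9]
opening: 0.27
grasp_force: 88.8
shift cm [0.05 0.22 0.19] turn [-0.01  0.04 -0.19] q [ 0.21  0.6   0.01  2.17 -0.02  0.37  1.99] t 3.7333 tcp [ 0.4982 -0.1559  0.0689] f [-0.8  0.5  5.9]
```

```bash
python3 -m crank '[[0,[0,0,-0.7],[0,0,0]],[0,[0,0,-2],[0,0,0]],[0,[0,0,-4],[0,0,0]],[0,[0,0,-6],[0,0,0]],[0,[0,0,-8],[0,0,0]],[0,[0,0,-10],[0,0,0]],[0,[0,0,-12],[0,0,0]],[0,[0,0,-12],[0,0,0]]]'; python3 look.py w2; python3 to.py 0.589 0.095 0.15 104.3
```

```text
clock: 4.4
tcp_pos: [0.4996, -0.1565, 0.1915]
tcp_rot: [0.003, -0.092, 0.996, -0.001]
force: [0.7, -0.3, -2.9]
opening: 0.275
grasp_force: 88.3
90 ([552.7, -146.5, 123.0, 50.1, 10.5], [277, 235], [363, 422])
130 ([566.4, -142.2, 93.0, 46.2, 11.0], [284, 284], [362, 421])
160 ([565.4, -132.4, 90.0, 23.9, 10.4], [319, 288], [360, 420])
tcp [ 0.49876303 -0.15618939  0.18982864]
shift cm [-13.45  23.05   3.99] turn [-0.1   0.2  -3.78] q [ 0.2   0.4   0.02  2.1  -0.02  0.64  1.99] t 4.45 tcp [ 0.4988 -0.1562  0.1898] f [ 0.3  0.8 -3.9]
```

View pics/w2.png

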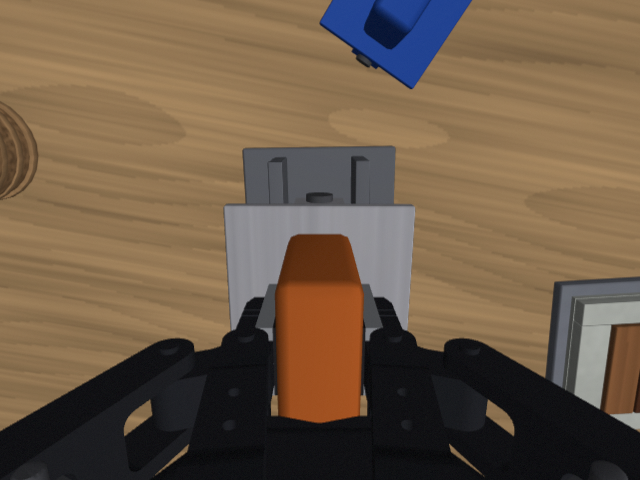

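The roller is held square between the pads, its grip at (320,350), and it hangs clear of the cradle (weight about 3.4 N). Next is the near end of the board.

```bash
python3 -m crank '[[0,[-2,3.3,0],[0,0,-1]],[0,[-4,6.6,0],[0,0,-2]],[0,[-6,9.9,0.5],[0,0,-3]],[0,[-8,13.2,1.5],[0,0,-3.8]],[0,[-10,16.5,2.5],[0,0,-3.8]],[0,[-12,20,3.5],[0,0,-3.8]],[0,[-13.4,23,4],[0,0,-3.8]],[0,[-13.4,23,4],[0,0,-3.8]]]'; python3 -m crank '[[0,[0,0,2],[0,0,0]],[0,[0,0,3],[0,0,0]],[0,[0,0,4],[0,0,0]],[0,[0,0,4.5],[0,0,0]],[0,[0,0,4.5],[0,0,0]]]'; python3 to.py 0.589 0.095 0.082 104.3
python3 - <<'E'
from h import *
i=read_camera('side');cv2.imwrite('pics/s2.png',cv2.resize(i[140:320,180:420],None,fx=3,fy=3,interpolation=2)[:,:,::-1])
E
```

```text
clock: 5.12
tcp_pos: [0.5876, 0.106, 0.1453]
tcp_rot: [-0.0, -0.131, 0.991, 0.003]
force: [-0.3, 1.1, -3.3]
opening: 0.267
grasp_force: 89.0
clock: 5.53
tcp_pos: [0.586, 0.0935, 0.1015]
tcp_rot: [-0.002, -0.124, 0.992, -0.0]
force: [-0.7, -0.4, -3.5]
opening: 0.268
grasp_force: 89.0
shift cm [-0.34  0.07  1.94] turn [-0.01 -0.23 -0.05] q [-0.23  0.6  -0.    2.    0.    0.55  1.58] t 5.5333 tcp [0.586  0.0935 0.1015] f [-0.7 -0.4 -3.5]
```

View pics/s2.png

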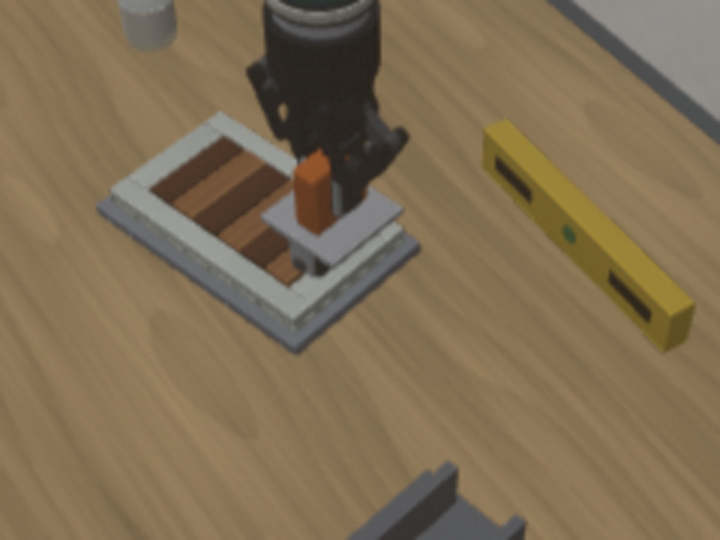

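The side view shows the wheel just above the near border, centred across the board. Now I'm feeling downward.

```bash
python3 -m crank '[[0,[-0.3,0.0,0.6],[0,0,0]],[0,[-0.3,0,1],[0,0,0]],[0,[-0.3,0,1.2],[0,0,0]],[0,[-0.3,0,1.2],[0,0,0]]]'|egrep 'pos|force'
python3 -m crank '[[0,[0,0,0.1],[0,0,0]],[0,[0,0,0.2],[0,0,0]],[0,[0,0,0.2],[0,0,0]]]'|egrep 'pos|force'

```

```text
tcp_pos: [0.5903, 0.0954, 0.0911]
force: [-0.3, -0.3, -2.3]
grasp_force: 89.1
tcp_pos: [0.5904, 0.0955, 0.0893]
force: [0.1, -0.5, -3.0]
grasp_force: 89.1
```

```bash
for k in 1 2; do python3 -m crank '[[0,[0,0,0.1],[0,0,0]],[0,[0,0,0.1],[0,0,0]]]'|egrep 'pos|force:'; done
```

```text
tcp_pos: [0.5904, 0.0955, 0.0883]
force: [-0.9, 0.0, -2.9]
grasp_force: 89.1
tcp_pos: [0.5904, 0.0955, 0.0872]
force: [-0.3, -1.1, -3.4]
grasp_force: 89.1
```

```bash
python3 -m crank '[[0,[0,0,0.1],[0,0,0]],[0,[0,0,0.1],[0,0,0]]]'|egrep 'pos|force:'
python3 -m crank '[[0,[0,0,0.1],[0,0,0]],[0,[0,0,0.1],[0,0,0]]]'|egrep 'pos|force:'
```

```text
tcp_pos: [0.5905, 0.0955, 0.0868]
force: [-1.8, -0.9, 2.3]
grasp_force: 90.0
tcp_pos: [0.5906, 0.0955, 0.0867]
force: [-3.1, 0.0, 8.5]
grasp_force: 91.1
```

```bash
python3 -m crank '[[0,[0,0,0.1],[0,0,0]],[0,[0,0,0.1],[0,0,0]]]'|egrep 'pos|force:'
```

```text
tcp_pos: [0.5907, 0.0955, 0.0867]
force: [-3.7, -0.5, 14.6]
grasp_force: 91.9
```

Contact at TCP z ≈ 0.0868, so the border is about 29 mm high. Stiffness is about 6 N/mm, and the wheel is now pressed with about 18 N including the roller's weight. Rolling now.

```bash
python3 -m crank '[[0,[0,0.3,0],[0,0,0]],[0,[0,0.6,0],[0,0,0]],[0,[0,0.9,0],[0,0,0]],[0,[0,1.2,0],[0,0,0]]]'|egrep 'pos|force:'
python3 -m crank '[[0,[0,0.2,0],[0,0,0]],[0,[0,0.4,0],[0,0,0]]]'|egrep 'pos|force:'
```

```text
tcp_pos: [0.5889, 0.1028, 0.0867]
force: [-2.4, -4.5, 14.2]
grasp_force: 91.5
tcp_pos: [0.5872, 0.1098, 0.0866]
force: [-2.9, -0.4, 14.5]
grasp_force: 91.4
```

```bash
python3 -m crank '[[0,[0,0.3,0],[0,0,0]],[0,[0,0.6,0],[0,0,0]],[0,[0,0.9,0],[0,0,0]],[0,[0,1.2,0],[0,0,0]]]'|egrep 'pos|force:'
python3 -m crank '[[0,[0,0.3,0],[0,0,0]],[0,[0,0.6,0],[0,0,0]],[0,[0,0.9,0],[0,0,0]]]'|egrep 'pos|force:'
```

```text
tcp_pos: [0.5841, 0.122, 0.0866]
force: [-2.8, -6.1, 14.7]
grasp_force: 91.5
tcp_pos: [0.5829, 0.127, 0.0867]
force: [-2.4, -5.5, 13.2]
grasp_force: 91.3
```

```bash
python3 -m crank '[[0,[0,0.3,0],[0,0,0]],[0,[0,0.6,0],[0,0,0]],[0,[0,0.9,0],[0,0,0]],[0,[0,1.2,0],[0,0,0]]]'|egrep 'pos|force:'
python3 -m crank '[[0,[0,0.3,0],[0,0,0]],[0,[0,0.6,0],[0,0,0]],[0,[0,0.9,0],[0,0,0]],[0,[0,1.2,0],[0,0,0]]]'|egrep 'pos|force:'
python3 - <<'E'
from h import *
i=read_camera('wrist');cv2.imwrite('pics/w3.png',i[:,:,::-1])
E
```

```text
tcp_pos: [0.5791, 0.1426, 0.0866]
force: [-3.2, -1.1, 14.3]
grasp_force: 91.4
tcp_pos: [0.5769, 0.151, 0.0867]
force: [-1.4, -5.9, 13.6]
grasp_force: 91.3
```

View pics/w3.png

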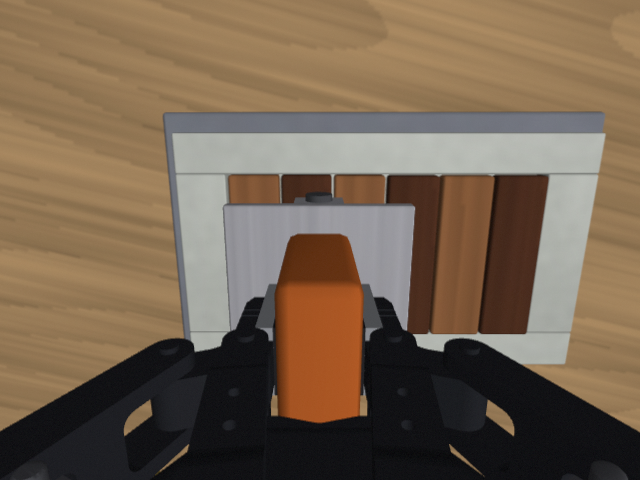

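The roller is square to the board, and the wheel axle is at column 319, over the second/third slat. The slats behind it look level with the border. I'll keep going.

```bash
python3 -m crank '[[0,[0,0.3,0],[0,0,0]],[0,[0,0.6,0],[0,0,0]],[0,[0,0.9,0],[0,0,0]],[0,[0,1.2,0],[0,0,0]],[0,[0,1.5,0],[0,0,0]]]'|egrep 'pos|force:'
python3 -m crank '[[0,[0,0.3,0],[0,0,0]],[0,[0,0.6,0],[0,0,0]],[0,[0,0.9,0],[0,0,0]],[0,[0,1.2,0],[0,0,0]],[0,[0,1.5,0],[0,0,0]]]'|egrep 'pos|force:'
python3 to.py 0.545 .269 .0867 104.3
```

```text
tcp_pos: [0.5725, 0.169, 0.0866]
force: [-3.7, -1.8, 13.2]
grasp_force: 91.4
tcp_pos: [0.5696, 0.1807, 0.0867]
force: [-2.5, -3.8, 13.5]
grasp_force: 91.4
shift cm [ 0.22  9.17 -0.03] turn [-0.19  0.09 -0.12] q [-0.4   0.63  0.02  2.   -0.02  0.51  1.45] t 9.6333 tcp [0.5696 0.1807 0.0867] f [-2.5 -3.8 13.5]
```

```bash
python3 -m crank '[[0,[0,0.3,0],[0,0,0]],[0,[0,0.6,0],[0,0,0]],[0,[0,0.9,0],[0,0,0]],[0,[0,1.2,0],[0,0,0]],[0,[0,1.5,0],[0,0,0]]]'|egrep 'pos|force:'
python3 -m crank '[[0,[0,0.3,0],[0,0,0]],[0,[0,0.6,0],[0,0,0]],[0,[0,0.9,0],[0,0,0]],[0,[0,1.2,0],[0,0,0]],[0,[0,1.5,0],[0,0,0]]]'|egrep 'pos|force:'
python3 to.py 0.545 .269 .0867 104.3
```

```text
tcp_pos: [0.5652, 0.198, 0.0866]
force: [-1.0, -5.5, 14.4]
grasp_force: 91.4
tcp_pos: [0.5618, 0.212, 0.0866]
force: [-3.1, -0.7, 13.2]
grasp_force: 91.3
shift cm [ 0.23  5.94 -0.01] turn [-0.04  0.12 -0.06] q [-0.45  0.63  0.02  1.99 -0.02  0.52  1.4 ] t 10.4667 tcp [0.5618 0.212  0.0866] f [-3.1 -0.7 13.2]
```

```bash
python3 -m crank '[[0,[0,0.3,0],[0,0,0]],[0,[0,0.6,0],[0,0,0]],[0,[0,0.9,0],[0,0,0]],[0,[0,1.2,0],[0,0,0]],[0,[0,1.5,0],[0,0,0]],[0,[0,1.8,0],[0,0,0]]]'|egrep 'pos|force:'
python3 -m crank '[[0,[0,0.3,0],[0,0,0]],[0,[0,0.6,0],[0,0,0]],[0,[0,0.9,0],[0,0,0]],[0,[0,1.2,0],[0,0,0]],[0,[0,1.5,0],[0,0,0]],[0,[0,1.8,0],[0,0,0]]]'|egrep 'pos|force:'
python3 -m crank '[[0,[0,0.3,0],[0,0,0]],[0,[0,0.6,0],[0,0,0]],[0,[0,0.9,0],[0,0,0]],[0,[0,1.2,0],[0,0,0]],[0,[0,1.5,0],[0,0,0]],[0,[0,1.8,0],[0,0,0]]]'|egrep 'pos|force:'
python3 to.py 0.545 .269 .0867 104.3
```

```text
tcp_pos: [0.5581, 0.2266, 0.0867]
force: [-1.0, -7.5, 13.2]
grasp_force: 91.3
tcp_pos: [0.5528, 0.2481, 0.0866]
force: [-2.6, -1.0, 14.3]
grasp_force: 91.2
tcp_pos: [0.5483, 0.2656, 0.0867]
force: [-2.1, -1.8, 13.0]
grasp_force: 91.1
shift cm [ 0.24  0.41 -0.  ] turn [ 0.03  0.14 -0.  ] q [-0.55  0.64  0.03  1.97 -0.03  0.53  1.33] t 11.9667 tcp [0.5483 0.2656 0.0867] f [-2.1 -1.8 13. ]
```

The far border is reached at constant height and force. Now I lift and inspect.

```bash
python3 -m crank '[[0,[0,0,-1],[0,0,0]],[0,[0,0,-3],[0,0,0]],[0,[0,0,-6],[0,0,0]],[0,[0,-3,-9],[0,0,0]],[0,[0,-7,-10],[0,0,0]],[0,[0,-11,-10],[0,0,0]],[0,[0,-15,-10],[0,0,0]],[0,[0,-19,-10],[0,0,0]]]'|egrep 'pos|force:'
python3 -m crank '[[0,[0,-3,0],[0,0,0]],[0,[0,-3,0],[0,0,0]]]'|egrep 'pos|force:'
python3 - <<'E'
from h import *
a=read_camera('wrist')[100:400,300:640];b=read_camera('side')[160:260,200:330]
cv2.imwrite('pics/w4.png',np.hstack([a,cv2.resize(b,(390,300),interpolation=2)])[:,:,::-1])
E
python3 to.py 0.4982 -.1559 .19 100.5
```

```text
tcp_pos: [0.5942, 0.079, 0.1849]
force: [0.7, 0.3, -3.7]
grasp_force: 89.4
tcp_pos: [0.603, 0.0405, 0.1846]
force: [-0.4, -1.9, -3.4]
grasp_force: 89.4
shift cm [ 15.   -17.38  -0.56] turn [-0.05 -0.03  3.54] q [-0.19  0.5   0.04  1.93 -0.03  0.72  1.69] t 12.9 tcp [0.6015 0.0491 0.1841] f [-0.   0.7 -3. ]
```

View pics/w4.png

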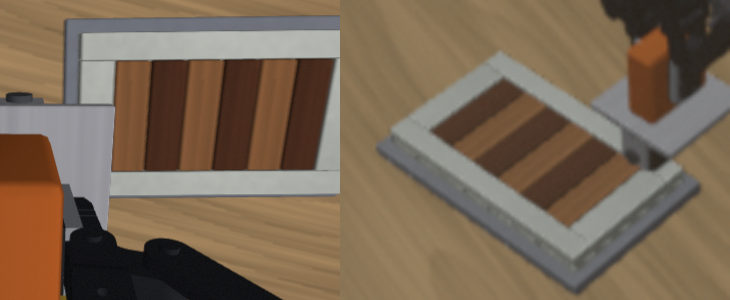

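The six slats lie level with the white border in both views, with no raised edges. Returning to the cradle.

```bash
python3 -m crank '[[0,[2.5,-2.9,-0.5],[0,0,0.6]],[0,[5,-5.8,-0.5],[0,0,1.2]],[0,[7.5,-8.7,-0.5],[0,0,1.8]],[0,[10,-11.6,-0.5],[0,0,2.4]],[0,[12.5,-14.5,-0.5],[0,0,3]],[0,[15,-17.4,-0.5],[0,0,3.5]],[0,[15,-17.4,-0.5],[0,0,3.5]],[0,[15,-17.4,-0.5],[0,0,3.5]]]'|egrep 'pos|force:'
python3 -m crank '[[0,[0,0,0],[0,0,0]],[0,[0,0,0],[0,0,0]]]'|egrep 'pos|force:'
python3 to.py 0.4982 -.1559 .0695 100.56
```

```text
tcp_pos: [0.4978, -0.155, 0.1893]
force: [0.3, 0.4, -2.8]
grasp_force: 89.7
tcp_pos: [0.5004, -0.1513, 0.1894]
force: [-1.2, 0.5, -3.4]
grasp_force: 89.8
shift cm [ 0.32 -0.42 11.99] turn [0.06 0.06 0.5 ] q [ 0.16  0.4   0.06  2.1  -0.04  0.64  2.01] t 13.7333 tcp [ 0.5004 -0.1513  0.1894] f [-1.2  0.5 -3.4]
```

```bash
python3 -m crank '[[0,[0.3,-0.4,1.5],[0,0,0.5]],[0,[0.3,-0.4,3],[0,0,0.5]],[0,[0.3,-0.4,4.5],[0,0,0.5]],[0,[0.3,-0.4,6],[0,0,0.5]],[0,[0.3,-0.4,6],[0,0,0.5]],[0,[0.3,-0.4,6],[0,0,0.5]]]'|egrep 'pos|force:'
python3 to.py 0.4982 -.1559 .0695 100.56
```

```text
tcp_pos: [0.4974, -0.1564, 0.1288]
force: [0.6, -0.3, -2.0]
grasp_force: 89.6
shift cm [-0.09  0.02  5.93] turn [ 0.08 -0.07 -0.05] q [ 0.18  0.49  0.05  2.15 -0.05  0.51  2.03] t 14.2333 tcp [ 0.4974 -0.1564  0.1288] f [ 0.6 -0.3 -2. ]
```

```bash
python3 -m crank '[[0,[-0.1,0,1.2],[0,0,0]],[0,[-0.1,0,2.4],[0,0,0]],[0,[-0.1,0,3.4],[0,0,0]],[0,[-0.1,0,4.3],[0,0,0]],[0,[-0.1,0,5],[0,0,0]],[0,[-0.1,0,5.5],[0,0,0]],[0,[-0.1,0,5.8],[0,0,0]],[0,[-0.1,0,5.8],[0,0,0]]]'|egrep 'pos|force:'
python3 -m crank '[[0,[0,0,0.05],[0,0,0]],[0,[0,0,0.05],[0,0,0]]]'|egrep 'pos|force:'
python3 to.py 0.4982 -.1559 .0689 100.56
```

```text
tcp_pos: [0.4979, -0.1581, 0.0709]
force: [0.2, 0.6, -3.3]
grasp_force: 89.8
tcp_pos: [0.4984, -0.1583, 0.0711]
force: [-0.9, -0.4, -2.7]
grasp_force: 89.8
shift cm [-0.02  0.24  0.22] turn [-0.02  0.04 -0.24] q [ 0.19  0.59  0.04  2.17 -0.06  0.38  2.03] t 15.0667 tcp [ 0.4984 -0.1583  0.0711] f [-0.9 -0.4 -2.7]
```

```bash
python3 -m crank '[[0,[0,0.2,0.1],[0,0,-0.2]],[0,[0,0.2,0.2],[0,0,-0.2]],[0,[0,0.2,0.2],[0,0,-0.2]]]'|egrep 'pos|force:'
python3 to.py 0.4982 -.1559 .0689 100.56
```

```text
tcp_pos: [0.4979, -0.1559, 0.069]
force: [0.5, 0.9, -2.6]
grasp_force: 90.1
shift cm [-0.03 -0.    0.01] turn [ 0.    0.02 -0.01] q [ 0.19  0.6   0.04  2.17 -0.06  0.37  2.03] t 15.3167 tcp [ 0.4979 -0.1559  0.069 ] f [ 0.5  0.9 -2.6]
```

```bash
python3 -m crank '[[0,[0,0,0.05],[0,0,0]],[0,[0,0,0.05],[0,0,0]]]'|egrep 'pos|force:'
python3 -m crank '[[0,[0,0,0.05],[0,0,0]],[0,[0,0,0.05],[0,0,0]]]'|egrep 'pos|force:'
```

```text
tcp_pos: [0.4979, -0.1559, 0.0689]
force: [-1.0, 1.7, 4.5]
grasp_force: 90.9
tcp_pos: [0.4979, -0.156, 0.0689]
force: [-2.0, 0.5, 9.2]
grasp_force: 91.7
```

Seated. Now I relieve the load, open and rise.

```bash
python3 -m crank '[[0,[0,0,-0.1],[0,0,0]],[0,[0,0,-0.1],[0,0,0]],[0.4,[0,0,-0.1],[0,0,0]],[0.6,[0,0,-0.1],[0,0,0]],[1,[0,0,-0.1],[0,0,0]],[1,[0,0,-0.1],[0,0,0]],[1,[0,0,-0.1],[0,0,0]],[1,[0,0,-0.1],[0,0,0]]]' 20
python3 -m crank '[[1,[0,0,-0.1],[0,0,0]],[1,[0,0,-1.5],[0,0,0]],[1,[0,0,-4],[0,0,0]],[1,[0,0,-7],[0,0,0]],[1,[0,0,-10],[0,0,0]],[1,[0,0,-13],[0,0,0]],[1,[0,0,-16.1],[0,0,0]],[1,[0,0,-16.1],[0,0,0]]]'
python3 -m crank '[[1,[0,0,0],[0,0,0]],[1,[0,0,0],[0,0,0]],[1,[0,0,0],[0,0,0]]]' >/dev/null
python3 look.py w5
python3 - <<'E'
from h import *
a=cv2.imread('pics/w5.png')[100:400,160:480];b=read_camera('side')[260:380,250:410][:,:,::-1]
cv2.imwrite('pics/w5c.png',np.hstack([a,cv2.resize(b,(400,300),interpolation=2)]))
E
```

```text
clock: 16.32
tcp_pos: [0.4978, -0.1562, 0.0688]
tcp_rot: [0.0, -0.092, 0.996, -0.0]
force: [0.2, -0.0, -0.1]
opening: 1.002
grasp_force: 0.0
clock: 16.98
tcp_pos: [0.5014, -0.1573, 0.2356]
tcp_rot: [0.006, -0.092, 0.996, -0.002]
force: [1.7, -0.1, -0.1]
opening: 0.999
grasp_force: 0.0
90 ([495.0, -156.8, 59.2, 21.9, 11.2], [301, 184], [335, 273])
130 ([497.1, -155.3, 51.6, 19.2, 10.2], [305, 194], [335, 271])
tcp [ 0.49658971 -0.15585255  0.22839166]
```

View pics/w5c.png

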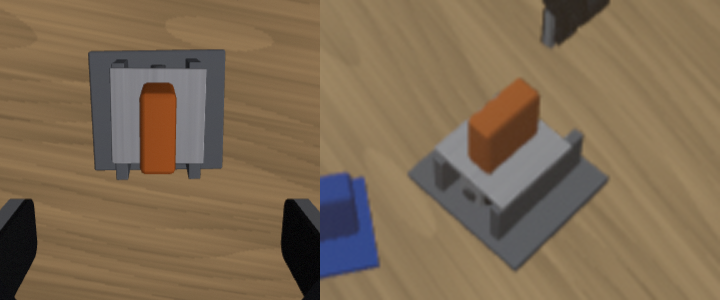

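The roller stands upright in its cradle, with the plate flat on both walls and the grip at crop (158,128), back where it started. The fingers are clear. Every slat centre was crossed at border height under load.

```bash
python3 -c "
from station import ticket
print(ticket.finish_job())"
```

```text
the job is handed in; nothing more can be done
None
```

The job is handed in: all six slats were rolled flush at about 17 N, at most 18 N at the readings I took, and the roller is back upright in its cradle and released after about 17 s.

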